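Air calibration of a probe in a dry beaker

ROBOT

A 6-joint arm with a two-finger parallel gripper is mounted at the origin on a cart in front of the work surface, level with it; the furniture and walls round the work are solid. World frame = base frame: x ahead of the robot, y to its left, z up, the work surface at z = 0. Lengths are in mm, angles in degrees, forces in N, time in s.
With the tool pointing down it reaches from about 425 to 1125 mm from the base axis. Payload 14.9 kg.
Tool frame: the origin (TCP) lies at the centre of the arm's flange, where the gripper is bolted on; the fingertips stand 191 mm ahead of it and the grasp point (between the pads) lies 172 mm ahead of it; z points along the fingers, y is the direction in which the jaws open and shut (so a half turn about z gives the same grasp; the last joint's range is limited). The gripper opens to 91 mm and grips with 3 to 60 N. Pads are 32 mm wide; open, the fingers measure 118 mm over their backs; the gripper's body (76 mm by 178 mm) begins 60 mm behind the grasp point.
Start: joints at [70.972, 21.709, 99.362, -0, 58.929, -1.908], TCP at [206.069, 668.996, 404.732] pointing down, gripper open.
Joint ranges: [-158.91, 158.91], [-42.39, 125.64], [0.06, 152.35], [-60.88, 240.88], [17.5, 164.5], [-176.32, 176.32]. Speed limits (degrees/s): [108.29, 108.29, 136.94, 180, 180, 180].

INTERFACE

Orientations are given as [roll, pitch, yaw] about the fixed x, y, z axes, in that order (R = Rz(yaw) Ry(pitch) Rx(roll)).
In Python, from station import ctrl gives the robot as it stands.
- The arm moves only by the tool drive_tool, never from a script. Its argument "steps" is one flat list of numbers, 7 for each row, row after row: the turn, a rotation vector about the tool's x, y, z in rad, then the shift along the tool's x, y, z in mm, then the gripper's target within -1 to 1 (fully open at 1, half-way at 0, shut at -1). A call has exactly 10 rows; each row is the pose to reach, as a shift and turn from the pose commanded when the call began, along the tool's axes at that moment; what a row does not reach only later rows make up. A row lasts 1/10 s, in which the tool goes at most 50 mm and 8.59 degrees, less where a joint would pass 70% of its speed; a pose out of reach is approached as far as the arm can. A call with a gripper value outside its range is refused whole. The fingers move at their own pace and stop on an object; "force" is the grip in N (left out, the last holds). Time passes only in rows, so rows that repeat a pose let the fingers close, or fill a call up. It gives the time, the measured TCP pose, the force and the opening at its end, in the units of the state.
- ctrl.sense(): the state, without advancing time (a new reading comes with each control period).
- ctrl.get_image(name): name is "side" or "top" or "wrist"; returns a dict with "color" (384x512x3 uint8, red, green, blue), "range_z" (384x512 float32, mm along the optical axis (not along the pixel's ray), 0 where there is no reading), "camera_matrix" (3x3 intrinsics, pixels), "eye" and "orientation" of the camera in the world. Camera axes: x right, y down, z forward; pixel columns grow to the right and rows downward; lengths in mm; the calibration is good to about 2 mm. The wrist camera is an equidistant fisheye: a pixel r from the principal point sees the ray r / f radians off the axis. A picture is of the moment at which its call begins.
- ctrl.hand_in(): hands the job in, once; it reports no verdict.
The state is a dict: "time_s": time; "q": joint angles; "dq": joint speeds; "joint_efforts": joint torques, N m; "tool_pos": TCP position; "eef_rot": TCP orientation; "contact_force": force on the tool from outside, world axes, zero at the start; "moment": the same for the moment, N m; "opening": finger opening in mm.
Only numpy, scipy, OpenCV 4.12 (cv2) and the standard library are available. Lean on these libraries where they do the work, as an engineer would, in place of code of your own. Each camera call takes 0.05 s, during which the arm holds its last target. There are 200 camera calls.

TASK

Set the bench meter up for an air calibration by pressing its three keys fully down and letting them up again, one at a time, from the largest to the smallest. Then lift the probe out of its dock and lower its stem upright through the guide hole over the empty beaker, never touching the guide or the beaker with it, until the tip hangs half-way down inside the beaker. Finish while still holding the probe there, still and centred in the hole; leave the timer, the petri dish and the capped bottle where they are.

Things in the scene. Friction and masses are not known exactly. Their poses are not given: they have to be found in the camera images.
- meter: White bench meter, fixed, 105 (x) x 215 (y) x 55 mm high, origin at the centre of its underside. The three keys stand in a row along its y axis, 20 mm to its -x side (x = -0.02), at y = -66, 0 and +66 mm; which size of key is in which place changes. A black display strip lies on its +x side.
- key_large_top (a point): Centre of the top face of the largest round black key, 40 mm across, on a slightly wider round grey base on top of the meter; pressed straight down from above, it stands free of its neighbours (66 mm apart). Up, it is 77 mm above the worktop and 10 mm above its base.
- key_medium_top (a point): Centre of the top face of the middle-sized round black key, 28 mm across, on a slightly wider round grey base on top of the meter; pressed straight down from above, it stands free of its neighbours (66 mm apart). Up, it is 77 mm above the worktop and 10 mm above its base.
- key_small_top (a point): Centre of the top face of the smallest round black key, 18 mm across, on a slightly wider round grey base on top of the meter; pressed straight down from above, it stands free of its neighbours (66 mm apart). Up, it is 77 mm above the worktop and 10 mm above its base.
- key_large (a joint): Travel of the largest key in m: 0 up, 0.006 fully down (takes 5 N against a spring; springs up when let go). It counts as pressed beyond 0.0045.
- key_medium (a joint): Travel of the middle-sized key in m: 0 up, 0.006 fully down (takes 5 N against a spring; springs up when let go). It counts as pressed beyond 0.0045.
- key_small (a joint): Travel of the smallest key in m: 0 up, 0.006 fully down (takes 5 N against a spring; springs up when let go). It counts as pressed beyond 0.0045.
- dock_hole (a point): Centre of the top edge of the hole in the probe dock, a fixed metal plate 60 x 100 mm, 14 mm thick, on two side walls (top 140 mm above the worktop); z up. The hole is 14 mm across; the probe hangs in it with the underside of its handle on the plate and is lifted straight up. The dock and the meter may change places.
- probe_handle (a point): Centre of the probe's round upright grey handle, 24 mm across and 70 mm long (from 35 mm below to 35 mm above this point, with a small 7 mm stub on top); a 25 mm steel collar is its lowest 6 mm. z points up along the probe. In the dock the point is 175 mm above the worktop. The probe weighs about 80 g.
- probe_tip (a point): Lower end of the probe's straight steel stem, 8 mm across, 120 mm below the underside of the handle and 155 mm below probe_handle. z points up along the stem. In the dock it is 20 mm above the worktop.
- probe_stem (a point): Point on the axis of the stem 72 mm above the tip: it lies in the guide hole when the tip is half-way down the beaker.
- dock: The probe dock, fixed, 80 x 110 mm at the foot, 140 mm high; origin at the centre of its underside, hole on its z axis.
- probe: The loose probe (handle and stem), origin at the tip, z up along it.
- guide: Fixed guide stand: base plate, a post on its +x side and a square metal guide plate 56 x 56 x 16 mm (underside 114 mm, top 130 mm above the worktop; post head 134 mm), with the beaker fixed on its base below the hole. Origin at the worktop under the hole; z up.
- guide_bore (a point): Centre of the top edge of the guide hole, 22 mm across, vertical, through the 16 mm plate; 130 mm above the worktop.
- beaker_middle (a point): Half-way down the inside of the clear beaker on the axis of the guide hole, 50 mm above the worktop and 80 mm below guide_bore: where the tip shall hang. The beaker is about 66 mm wide inside; inner floor 12 mm, rim 88 mm above the worktop.
- timer_c (a point): Centre of a white lab timer lying on the worktop, 70 x 62 x 20 mm; leave alone.
- petri_c (a point): Centre of a clear petri dish, 68 mm across, 14 mm high; leave alone.
- bottle_c (a point): Centre (half-way up) of a bottle with a dark cap, 72 mm across, 139 mm high; leave alone.

How it is judged (in metres and radians):
On the way, in this order (a step that is already met when the one before it is completed fails the run):
1. the largest key is pressed alone (value of joint key_large above 0.0045 m and value of joint each of key_medium, key_small below 0.002 m), for 0.05 s.
2. then the middle-sized key alone (value of joint key_medium above 0.0045 m and value of joint each of key_large, key_small below 0.002 m), for 0.05 s.
3. then the smallest key alone (value of joint key_small above 0.0045 m and value of joint each of key_large, key_medium below 0.002 m), for 0.05 s.
4. the probe is lifted out of the dock (height (world z) of probe_tip above 0.14 m and contact force between the fingers and probe above 1 N), for 0.1 s.
5. the tip is brought over the guide hole from above (horizontal distance between probe_tip and guide_bore below 0.007 m and z of probe_tip in the frame of guide_bore above 0 m), for 0.02 s.
At the end, for the whole second after the job is handed in: The gripper still holds the probe, at rest (under 10 mm/s) and upright within 0.1 rad; its tip hangs 35 to 65 mm above the worktop (half-way down the beaker within 15 mm); tip and stem are within 4 mm of the axis of the guide hole; nothing but the gripper touches it; all keys are up (horizontal distance between each of probe_tip, probe_stem and guide_bore below 0.004 m and height (world z) of probe_tip between 0.035 and 0.065 m and angle between probe's own z axis and vertical below 0.1 rad and contact force between the fingers and probe above 1 N and contact force between probe and guide below 0.1 N and contact force between probe and dock below 0.1 N and linear speed of probe below 0.01 m/s and value of joint each of key_large, key_medium, key_small below 0.001 m); the arm keeps its last pose, push and grip.
It fails at once if two keys are down at once (value of joint each of key_large, key_medium above 0.003 m or value of joint each of key_large, key_small above 0.003 m or value of joint each of key_medium, key_small above 0.003 m).
It fails at once if the probe touches the guide or the beaker (over 0.5 N) (contact force between probe and guide above 0.5 N).
It fails at once if the timer, petri dish or bottle is shifted by more than 20 mm (distance of any of timer_c, petri_c, bottle_c from where it was at the start of the episode above 0.02 m).
It also fails if it takes over 67 s, if anything falls off the work surface, if the arm or the gripper's body presses on something with over 40 N, if the wrist force passes 120 N, or if a joint passes its speed limit or range.

## Working session

There is one attempt and no reset: what is moved stays moved. The work goes in short steps, Python scripts to look and compute and a tool call to move; the robot and the scene stay as the last step left them, time stands still between calls to the robot, and variables do not carry over. Pictures are saved under pics/ and viewed, about 8 in all and at most 12, crops included, and the job is handed in when it is done.

Besides the shell and the picture viewer there is one more tool, called after "Emit:" as name(argument=value, ...) on one line, values as JSON. drive_tool: Moves the arm, as the interface text tells. Its arguments: {"type":"object","properties":{"steps":{"type":"array","items":{"type":"number"}},"force":{"type":"number"}},"required":["steps"]}

```bash
ls; mkdir -p pics
python3 - <<'E'
from station import ctrl
import cv2, numpy as np
print(ctrl.sense())
for n in ["side","top","wrist"]:
    d=ctrl.get_image(n); np.savez(f"{n}0.npz",**d)
    print(n,d["camera_matrix"],d["eye"],d["orientation"],np.shape(d["orientation"]))
    cv2.imwrite(f"pics/{n}0.png",d["color"][:,:,::-1])
a=[cv2.imread(f"pics/{n}0.png") for n in ["side","top"]]
E
```

```text
pics
{'time_s': 0.0, 'q': array([ 7.09722478e+01,  2.17384550e+01,  9.93950557e+01, -1.22513786e-04,
        5.89267330e+01, -1.90848802e+00]), 'dq': array([ 0.09289918,  0.00869833, -0.00221034,  0.009338  ,  0.03494874,
       -0.05643816]), 'joint_efforts': array([-5.66150105e-03, -7.63696790e+01, -4.34376311e+01,  6.48285798e-02,
        4.24645515e-02, -1.03432774e-04]), 'tool_pos': array([206.00563735, 668.80997663, 404.09365599]), 'eef_rot': array([-1.79939786e+02, -1.90149926e-03,  1.62880798e+02]), 'contact_force': array([ 0.44825042, -0.79347976,  0.58020561]), 'moment': array([-0.00255049,  0.02172901, -0.02257096]), 'opening': 91.00600721553172}
side [[403.06411676   0.         257.33790743]
 [  0.         403.06411676 198.54981151]
 [  0.           0.           1.        ]] [ 356.34376336 -856.29400946  725.5239731 ] [-1.26489891e+02 -1.05387944e-03 -1.69475070e+01] (3,)
top [[390.41767892   0.         253.06444598]
 [  0.         390.41767892 190.56232064]
 [  0.           0.           1.        ]] [ 464.59434474  -60.57255633 1167.02680228] [-174.38045196   -0.60181244  -91.36598833] (3,)
wrist [[297.31863964   0.         258.32675178]
 [  0.         297.31863964 190.48405865]
 [  0.           0.           1.        ]] [130.87359541 691.6542064  384.12800141] [1.64010350e+02 9.70360275e-02 7.29072252e+01] (3,)
```

View pics/top0.png

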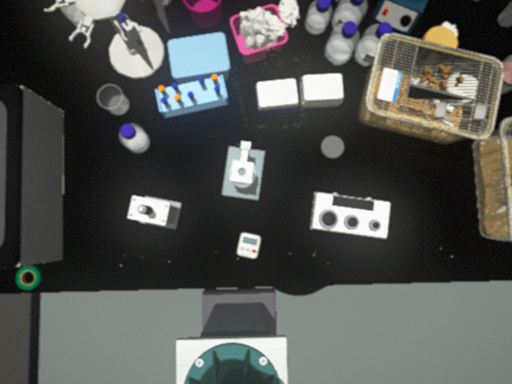

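View pics/side0.png

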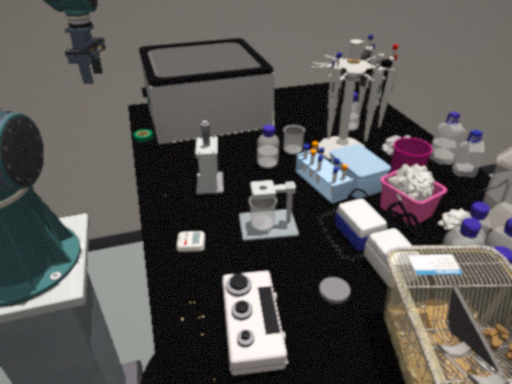

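Top view: the meter is at (350,215), with the large key at (329,219), medium (353,222) and small (376,225). The dock and probe are at (150,211), the guide at (243,172), the timer at (249,245), the petri dish at (333,147) and the bottle at (133,137). The side view agrees with this layout.

```bash
cat > h.py <<'E'
import numpy as np, cv2
from scipy.spatial.transform import Rotation as R
def cam(d): return np.array(d["camera_matrix"]),np.array(d["eye"]),R.from_euler("xyz",d["orientation"],degrees=True)
def ray(d,px,fish=False):
    K,e,r=cam(d); x=(np.array(px,float)-K[:2,2])/K[0,0]
    if fish:
        t=np.linalg.norm(x); v=np.r_[x/max(t,1e-9)*np.sin(t),np.cos(t)]
    else: v=np.r_[x,1]
    return e,r.apply(v)
def plane(d,px,z,fish=False):
    e,v=ray(d,px,fish); return e+v*(z-e[2])/v[2]
def proj(d,p,fish=False):
    K,e,r=cam(d); v=r.inv().apply(np.array(p)-e)
    if fish:
        t=np.arctan2(np.hypot(v[0],v[1]),v[2]); x=v[:2]/np.hypot(v[0],v[1])*t
    else: x=v[:2]/v[2]
    return x*K[0,0]+K[:2,2]
E
python3 - <<'E'
from h import *
d=dict(np.load("top0.npz")); s=dict(np.load("side0.npz"))
g=cv2.cvtColor(d["color"],cv2.COLOR_RGB2GRAY)
# meter outline & dark blobs inside
def blobs(m,box,lo,hi):
    x0,y0,x1,y1=box; n,l,st,c=cv2.connectedComponentsWithStats(m[y0:y1,x0:x1].astype(np.uint8))
    return [(c[i]+[x0,y0],st[i][4],st[i][2:4]) for i in range(1,n) if lo<st[i][4]<hi]
print("meter white",[(b[0],b[1]) for b in blobs(g>130,(300,180,400,245),200,9e9)])
for b in blobs(g<100,(312,195,390,236),20,900): print("dark",b,plane(d,b[0],77))
print("petri",plane(d,(333,147),14),"timer",plane(d,(249,245),20),"bottlecap",plane(d,(128,131),139))
print("guide",plane(d,(243,172),130),"dock probe",plane(d,(142,209),217))
for n,im,bx in [("top",d["color"],(120,135,280,255)),("side",s["color"],(180,110,310,270))]:
    x0,y0,x1,y1=bx; cv2.imwrite(f"pics/{n}crop.png",cv2.resize(im[y0:y1,x0:x1,::-1],None,fx=3.5,fy=3.5,interpolation=cv2.INTER_CUBIC))
a=cv2.imread("pics/topcrop.png");b=cv2.imread("pics/sidecrop.png")
h=max(a.shape[0],b.shape[0]); o=np.zeros((h,a.shape[1]+b.shape[1],3),np.uint8);o[:a.shape[0],:a.shape[1]]=a;o[:b.shape[0],a.shape[1]:]=b
f=min(800/o.shape[1],600/h);print(o.shape,f);cv2.imwrite("pics/crop1.png",cv2.resize(o,None,fx=f,fy=f))
E
```

```text
meter white [(array([351.50750341, 216.38199181]), np.int32(2199))]
dark (array([359.24364407, 200.92161017]), np.int32(472), array([57, 15], dtype=int32)) [ 535.55104355 -371.79104976   77.        ]
dark (array([328.82442748, 218.40458015]), np.int32(131), array([13, 13], dtype=int32)) [ 488.64587609 -284.17114105   77.        ]
dark (array([352.06779661, 221.52542373]), np.int32(59), array([9, 8], dtype=int32)) [ 478.42852727 -348.79491733   77.        ]
dark (array([375.66666667, 224.875     ]), np.int32(24), array([6, 5], dtype=int32)) [ 467.55547867 -414.35877473   77.        ]
dark (array([327.95402299, 233.13793103]), np.int32(174), array([46,  7], dtype=int32)) [ 447.8430471  -279.99267212   77.        ]
petri [ 703.84794272 -318.86083812   14.        ] timer [418.16905674 -59.67751823  20.        ] bottlecap [733.2842597  257.14808001 139.        ]
guide [616.95670566 -48.10994268 130.        ] dock probe [519.01438808 197.75760771 217.        ]
(560, 1015, 3) 0.7881773399014779
```

View pics/crop1.png

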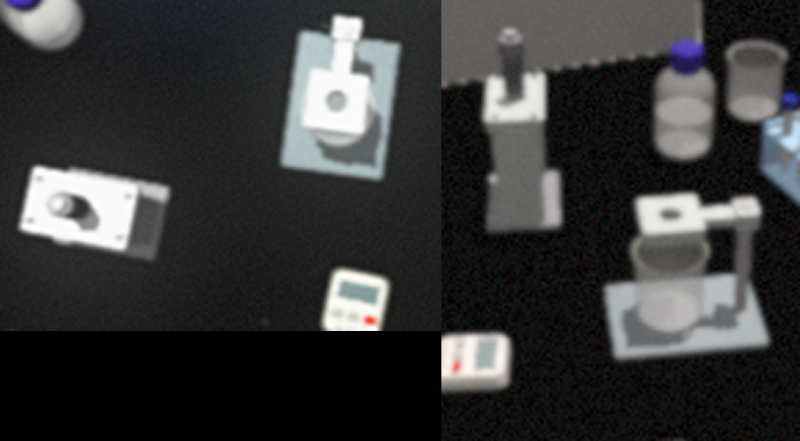

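The crop shows the probe stub in the dock at crop (62,203) and the guide hole at (337,101), which has a dark rim. Next I'll refine both and check the height of the tall box at the left, since the arm has to pass it.

Run:
```python
from h import *
d=dict(np.load("top0.npz")); s=dict(np.load("side0.npz"))
def pts(d,box,st=8):
    x0,y0,x1,y1=box;K,e,r=cam(d);o=[]
    for v in range(y0,y1,st):
        for u in range(x0,x1,st):
            z=d["range_z"][v,u]
            if z>0:o.append(np.r_[u,v,e+r.apply([(u-K[0,2])/K[0,0]*z,(v-K[1,2])/K[0,0]*z,z])])
    return np.array(o)
P=pts(d,(0,84,80,300),12); P=P[P[:,4]>40]; print("box xyz range",P[:,2:].min(0),P[:,2:].max(0)); Q=P[P[:,4]>150]; print(Q[:,2:].min(0),Q[:,2:].max(0))
def hole(d,c,r,thr):
    g=cv2.cvtColor(d["color"],cv2.COLOR_RGB2GRAY); m=(g[c[1]-r:c[1]+r+1,c[0]-r:c[0]+r+1]<thr).astype(np.uint8)
    n,l,st,ce=cv2.connectedComponentsWithStats(m); 
    for i in range(1,n): print(ce[i]+np.array(c)-r,st[i][2:])
gt=cv2.cvtColor(d["color"],cv2.COLOR_RGB2GRAY);gs=cv2.cvtColor(s["color"],cv2.COLOR_RGB2GRAY)
print(gt[166:178,235:250]);print(gs[182:193,255:272])
print(gt[200:220,134:158])
hole(d,(242,172),6,190);hole(s,(263,187),7,160)
```

```text
box xyz range [394.27292817 477.66666223  40.52552873] [826.30932228 534.78974134 252.79511107]
[394.27292817 477.66666223 159.73763349] [826.30932228 534.78974134 252.79511107]
[[250 251 251 251 251 250 249 249 250 251 251 251 250 251 250]
 [250 251 251 250 244 233 227 225 232 245 250 251 251 251 251]
 [250 251 250 240 217 183 166 163 182 220 241 250 251 250 250]
 [251 250 245 221 179 161 161 160 162 186 224 244 251 250 251]
 [251 250 238 199 169 171 179 175 176 179 210 238 250 250 251]
 [251 250 234 193 173 177 181 181 178 183 209 238 250 251 251]
 [251 250 238 205 181 179 180 180 180 186 217 241 250 251 251]
 [250 251 244 225 192 179 180 179 182 191 224 244 250 250 250]
 [250 251 249 238 216 188 183 182 194 219 239 249 251 251 251]
 [250 251 250 247 237 225 220 220 227 240 249 251 250 250 251]
 [250 250 251 251 250 247 244 245 248 250 250 250 251 251 251]
 [250 250 250 251 251 251 251 251 251 251 251 250 250 251 251]]
[[213 214 213 214 215 215 217 218 221 226 229 232 232 232 233 229 218]
 [231 231 231 230 230 229 230 230 231 233 234 234 235 234 235 233 226]
 [232 234 233 231 230 2
[... 2048 characters left out ...]
 249 247 243 237 227 209 186 168 140 110  95 101 110 124
  137 141 142 171 227 249]
 [250 250 250 250 250 251 251 250 250 249 248 243 225 180 141 133 131 138
  140 140 143 168 228 249]
 [250 250 250 250 250 250 250 251 251 252 252 254 251 233 185 147 140 140
  142 140 147 183 235 250]
 [252 252 251 251 250 250 251 250 250 251 251 251 252 249 224 170 145 143
  145 144 165 214 246 251]
 [249 251 252 252 252 252 251 250 250 250 250 251 250 250 238 213 194 193
  193 193 207 235 249 251]
 [195 213 229 239 246 250 250 251 250 251 251 251 251 251 249 246 245 246
  246 245 245 248 250 250]]
[241.45714286 170.8       ] [ 6  7 35]
[261. 180.] [11  1 11]
[262.5   187.125] [ 6  3 16]
[268. 194.] [5 1 5]
```

Emit:
drive_tool(steps=[0,0,0.141,0,0,-45,-1,0,0,0.283,-20,-13,-90,-1,0,0,0.424,-60,-40,-115,-1,0,0,0.565,-100,-67,-115,-1,0,0,0.707,-140,-94,-115,-1,0,0,0.848,-180,-120,-115,-1,0,0,0.989,-220,-147,-115,-1,0,0,1.13,-256,-171,-115,-1,0,0,1.272,-256,-171,-115,-1,0,0,1.272,-256,-171,-115,-1], force=20)

```text
time_s: 1.15
tool_pos: [401.0, 429.3, 519.7]
eef_rot: [-180.0, 0.0, 89.8]
contact_force: [-0.3, -0.2, -0.2]
opening: 13.8
```

Emit:
drive_tool(steps=[0,0,0,-40,8,0,-1,0,0,0,-85,16,0,-1,0,0,0,-130,26,0,-1,0,0,0,-175,36,0,-1,0,0,0,-220,46,0,-1,0,0,0,-265,56,0,-1,0,0,0,-310,66,0,-1,0,0,0,-355,76,0,-1,0,0,0,-400,86,20,-1,0,0,0,-445,89,40,-1])

```text
time_s: 2.15
tool_pos: [489.9, -15.9, 479.8]
eef_rot: [179.9, 0.0, 90.4]
contact_force: [0.4, -0.3, -0.2]
opening: 0.6
```

Emit:
drive_tool(steps=[0,0,0,-45,0,20,-1,0,0,0,-90,0,40,-1,0,0,0,-135,0,60,-1,0,0,0,-180,0,80,-1,0,0,0,-220,0,100,-1,0,0,0,-255,0,120,-1,0,0,0,-269,0,140,-1,0,0,0,-269,0,150,-1,0,0,0,-269,0,150,-1,0,0,0,-269,0,150,-1])

```text
time_s: 3.15
tool_pos: [489.8, -282.8, 330.2]
eef_rot: [180.0, -0.0, 90.2]
contact_force: [0.5, 0.2, 0.0]
opening: 0.7
```

Run:
```python
from h import *
from station import ctrl
s=ctrl.sense();print(s["tool_pos"],s["eef_rot"],s["contact_force"],s["opening"])
d=ctrl.get_image("wrist");np.savez("w1.npz",**d);print(d["eye"],d["orientation"])
im=d["color"][:,:,::-1].copy()
for p in [(488.6,-284.2,77),(478.4,-348.8,77),(467.6,-414.4,77)]:
    u=proj(d,p,True);print(u);cv2.circle(im,tuple(int(round(x)) for x in u),3,(0,0,255),1)
cv2.imwrite("pics/w1.png",im)
```

```text
[ 489.79146498 -282.75103521  330.18726554] [ 1.79998035e+02 -5.40813024e-03  9.01549671e+01] [0.46056057 0.20656357 0.03751008] 0.7140285341453726
[ 488.65778552 -205.10061358  310.16894962] [ 1.64014044e+02 -4.36002914e-02  1.83025017e-01]
[257.73737875 204.76853936]
[246.35766574 271.67259161]
[236.84794866 324.75728438]
```

View pics/w1.png

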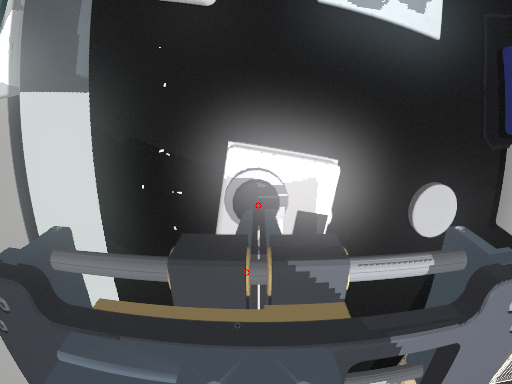

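The fingertips, at about (258,205), are over the large key at about (256,200). I'll press it.

Emit:
drive_tool(steps=[0,0,0,0,0,25,-1,0,0,0,0,0,50,-1,0,0,0,0,0,58,-1,0,0,0,0,0,62,-1,0,0,0,0,0,64,-1,0,0,0,0,0,66,-1,0,0,0,0,0,68,-1,0,0,0,0,0,68,-1,0,0,0,0,0,68,-1,0,0,0,0,0,68,-1])

```text
time_s: 4.2
tool_pos: [489.7, -283.9, 262.2]
eef_rot: [179.9, 0.0, 90.0]
contact_force: [2.8, 2.3, 4.4]
opening: 0.7
```

Emit:
drive_tool(steps=[0,0,0,0,0,-15,-1,0,0,0,0,0,-30,-1,0,0,0,-32,-5,-30,-1,0,0,0,-65,-11,-30,-1,0,0,0,-65,-11,-30,-1,0,0,0,-65,-11,-12,-1,0,0,0,-65,-11,-6,-1,0,0,0,-65,-11,0,-1,0,0,0,-65,-11,0,-1,0,0,0,-65,-11,0,-1])

```text
time_s: 5.2
tool_pos: [478.4, -348.5, 262.3]
eef_rot: [-180.0, -0.0, 90.0]
contact_force: [-4.2, 1.2, 4.7]
opening: 0.6
```

Run:
```python
from h import *
from station import ctrl
s=ctrl.sense();print(s["tool_pos"],s["eef_rot"],s["contact_force"],s["opening"])
o=[]
for n in ["wrist","side"]:
    d=ctrl.get_image(n);c=d["color"][:,:,::-1]
    o.append(c[120:320,150:400] if n=="wrist" else cv2.resize(c[260:384,200:355],(250,200),interpolation=cv2.INTER_CUBIC))
cv2.imwrite("pics/k2.png",np.hstack(o))
```

```text
[ 478.41527138 -348.47232625  262.28908955] [-1.79963769e+02 -1.31713681e-02  9.00274556e+01] [-4.20903614  1.23670854  4.70606535] 0.5990953955936854
```

View pics/k2.png

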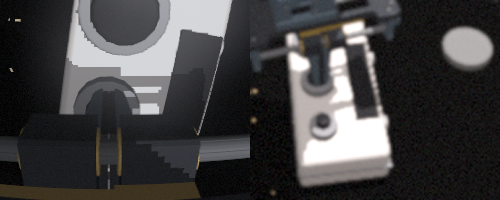

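The fingers are on the medium key with the small one still free, and the force is 4.7 N. Now the small key.

Emit:
drive_tool(steps=[0,0,0,0,0,-15,-1,0,0,0,0,0,-30,-1,0,0,0,-32,-5,-30,-1,0,0,0,-65,-11,-30,-1,0,0,0,-65,-11,-30,-1,0,0,0,-65,-11,-12,-1,0,0,0,-65,-11,-6,-1,0,0,0,-65,-11,0,-1,0,0,0,-65,-11,0,-1,0,0,0,-65,-11,0,-1])

```text
time_s: 6.3
tool_pos: [467.4, -413.0, 261.9]
eef_rot: [-179.9, -0.1, 90.0]
contact_force: [-6.1, 3.6, 12.0]
opening: 0.2
```

Emit:
drive_tool(steps=[0,0,0,0,0,-25,-1,0,0,0,5,0,-70,-1,0,0,0,40,15,-100,1,0,0,0,80,30,-130,1,0,0,0,122,50,-160,1,0,0,0,165,70,-168,1,0,0,0,208,90,-168,1,0,0,0,250,110,-168,1,0,0,0,292,130,-168,1,0,0,0,335,152,-168,1])

```text
time_s: 7.3
tool_pos: [619.6, -76.2, 429.5]
eef_rot: [-180.0, -0.0, 90.0]
contact_force: [0.4, 0.1, 1.2]
opening: 61.6
```

Emit:
drive_tool(steps=[0,0,0,25,0,0,1,0,0,0,34,0,0,1,0,0,0,34,0,0,1,0,0,0,34,0,0,1,0,0,0,34,0,0,1,0,0,0,34,0,0,1,0,0,0,34,0,0,1,0,0,0,34,0,0,1,0,0,0,34,0,0,1,0,0,0,34,0,0,1])

```text
time_s: 8.3
tool_pos: [619.4, -44.9, 429.7]
eef_rot: [-180.0, 0.0, 90.0]
contact_force: [-0.2, -0.5, 0.6]
opening: 90.9
```

Run:
```python
from h import *
from station import ctrl
t=dict(np.load("top0.npz")); s0=dict(np.load("side0.npz"))
print("top hole",plane(t,(241.7,171.0),130),"side hole",plane(s0,(262.5,187.1),130))
s=ctrl.sense();print(s["tool_pos"],s["eef_rot"],s["contact_force"],s["opening"])
d=ctrl.get_image("wrist");np.savez("w2.npz",**d);print(d["eye"],d["orientation"])
im=d["color"][:,:,::-1].copy()
u=proj(d,plane(t,(241.7,171.0),130),True);print(u);cv2.circle(im,tuple(int(round(x)) for x in u),2,(0,0,255),-1)
cv2.imwrite("pics/w2.png",im)
```

```text
top hole [619.74099136 -44.68323034 130.        ] side hole [618.29692507 -42.46081266 130.        ]
[619.38557803 -44.85159439 429.73708392] [-1.79998896e+02  5.57791447e-04  8.99946187e+01] [-0.21711929 -0.47256967  0.55150582] 90.90270517272288
[618.46622981  32.77832481 409.70276602] [ 1.64009053e+02 -4.23310709e-02  2.25032906e-02]
[259.38978817 187.83119573]
```

View pics/w2.png

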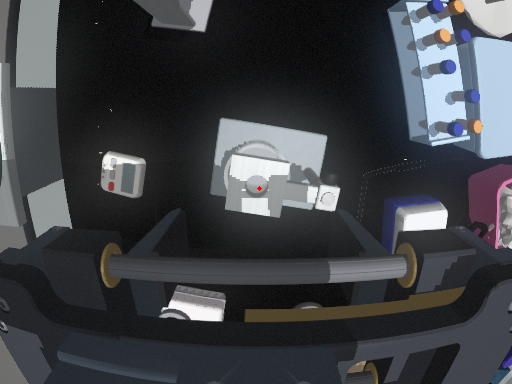

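The guide plate's hole is at about (257,185) in the wrist view, near the mark from the top view. I'll measure it.

Run:
```python
from h import *
d=dict(np.load("w2.npz"));g=cv2.cvtColor(d["color"],cv2.COLOR_RGB2GRAY)
print(g[168:204:1,240:276:2])
```

```text
[[241 238 241 243 239 240 239 240 238 241 244 242 240 244 247 243 243 243]
 [240 238 241 242 238 240 239 240 238 240 244 241 241 244 246 244 242 243]
 [240 237 241 241 238 240 239 240 238 241 244 241 241 244 246 243 242 243]
 [239 238 241 241 239 240 238 240 238 242 243 240 241 243 245 243 242 243]
 [239 238 241 241 238 240 238 239 237 242 243 239 242 243 244 243 242 243]
 [238 238 241 239 237 240 238 238 238 242 242 239 241 243 243 242 242 242]
 [238 238 241 239 237 239 238 238 237 242 242 238 242 244 242 242 234 241]
 [237 238 241 239 237 239 234 215 204 206 233 239 242 244 242 232 162 160]
 [237 237 241 238 236 236 170 190 189 188 187 221 242 244 242 232 158 157]
 [236 238 241 238 234 193 189 188 188 188 189 191 233 244 232 160 158 158]
 [236 238 240 237 215 188 189 190 187 188 188 189 196 244 233 159 159 157]
 [236 238 241 234 192 189 188 189 188 188 189 190 190 225 233 157 158 158]
 [235 238 240 225 189 188 188 188 188 189 188 188 189 203 232 158 158 157]
 [154 157 157 143 188 189 188 188 188 188 188 188 188 163 158 158 157 157]
 [152 157 154 153 186 188 189 187 187 188 188 189 
[... 900 characters left out ...]
129 150 153 155 155 156]
 [152 154 152 152 143 117 106 106 107 108 109 112 143 156 155 154 156 156]
 [153 153 152 153 152 135 113 106 107 107 112 139 150 156 153 153 155 154]
 [151 158 155 161 156 152 140 131 128 127 143 153 158 158 155 152 156 156]
 [153 235 233 235 232 233 231 218 216 214 231 237 236 236 153 152 155 156]
 [154 235 232 234 232 232 232 236 235 232 237 238 236 235 154 153 155 156]
 [153 234 232 234 232 232 232 237 235 233 237 238 236 235 153 151 154 156]
 [153 234 231 233 232 232 232 235 234 232 235 238 236 233 153 150 153 156]
 [151 233 231 232 232 231 233 236 234 233 236 238 236 234 152 150 153 155]
 [153 233 232 232 232 232 233 235 233 232 235 238 236 233 151 152 153 155]]
```

Emit:
drive_tool(steps=[0,0,0,40,-15,-10,1,0,0,0,80,-31,-20,1,0,0,0,123,-48,-20,1,0,0,0,165,-66,-20,1,0,0,0,207,-83,-20,1,0,0,0,237,-96,-20,1,0,0,0,247,-99,-20,1,0,0,0,247,-99,-20,1,0,0,0,247,-99,-20,1,0,0,0,247,-99,-20,1])

```text
time_s: 9.35
tool_pos: [520.9, 201.2, 449.7]
eef_rot: [-180.0, 0.0, 89.9]
contact_force: [-0.2, -0.2, 1.7]
opening: 91.4
```

Run:
```python
from h import *
from station import ctrl
w=dict(np.load("w2.npz"));print("wrist hole",plane(w,(256.5,186.1),130,True))
t=dict(np.load("top0.npz"));P=plane(t,(140.2,208.7),217);print("stub top",P)
s=ctrl.sense();print(s["tool_pos"],s["eef_rot"],s["opening"])
d=ctrl.get_image("wrist");np.savez("w3.npz",**d)
im=d["color"][:,:,::-1].copy()
u=proj(d,P,True);print(u)
x,y=[int(v)-60 for v in u];print(x,y)
cv2.imwrite("pics/w3.png",cv2.resize(im[y:y+120,x:x+120],None,fx=4,fy=4,interpolation=cv2.INTER_NEAREST))
```

```text
wrist hole [616.92230118 -42.93299208 130.        ]
stub top [519.84430637 202.11465772 217.        ]
[520.89879745 201.22491202 449.68173776] [-1.79998167e+02  8.52172482e-03  8.99348556e+01] 91.39708624724516
[257.90192958 210.4263697 ]
197 150
```

View pics/w3.png

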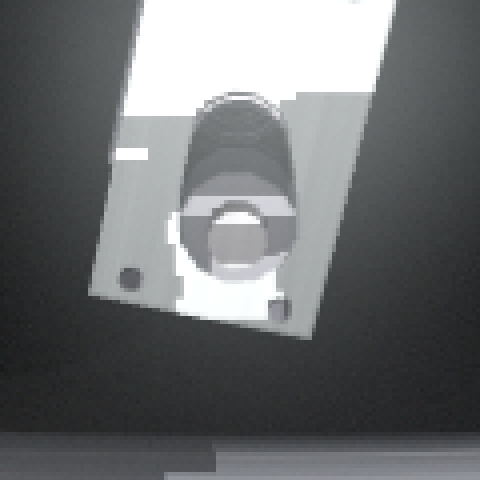

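The handle top disc is centred at about (256.7,207) and the stub at (256.5,209), so the probe is at roughly (519,202.7). That's within about 1 mm of the tool axis. I'll descend and grip.

Emit:
drive_tool(steps=[0,0,0,0.5,-1,25,1,0,0,0,0.5,-1,50,1,0,0,0,0.5,-1,70,1,0,0,0,0.5,-1,85,1,0,0,0,0.5,-1,95,1,0,0,0,0.5,-1,100,1,0,0,0,0.5,-1,100,1,0,0,0,0.5,-1,100,0,0,0,0,0.5,-1,100,-0.3,0,0,0,0.5,-1,100,-0.6], force=20)

```text
time_s: 10.4
tool_pos: [519.5, 202.8, 350.3]
eef_rot: [180.0, -0.0, 90.0]
contact_force: [-0.0, 0.6, -0.2]
opening: 70.2
```

Emit:
drive_tool(steps=[0,0,0,0,0,0,-1,0,0,0,0,0,0,-1,0,0,0,0,0,0,-1,0,0,0,0,0,0,-1,0,0,0,0,0,0,-1,0,0,0,0,0,0,-1,0,0,0,0,0,0,-1,0,0,0,0,0,0,-1,0,0,0,0,0,0,-1,0,0,0,0,0,0,-1], force=20)

```text
time_s: 11.4
tool_pos: [519.4, 202.7, 349.7]
eef_rot: [-180.0, 0.0, 90.0]
contact_force: [0.8, -0.3, -0.6]
opening: 23.3
```

Emit:
drive_tool(steps=[0,0,0,0,0,-5,-1,0,0,0,0,0,-15,-1,0,0,0,0,0,-30,-1,0,0,0,0,0,-50,-1,0,0,0,0,0,-75,-1,0,0,0,0,0,-100,-1,0,0,0,0,0,-125,-1,0,0,0,0,0,-150,-1,0,0,0,0,0,-160,-1,0,0,0,0,0,-160,-1])

```text
time_s: 12.4
tool_pos: [519.4, 202.7, 511.7]
eef_rot: [179.8, -0.1, 90.0]
contact_force: [-0.1, -0.1, -0.7]
opening: 23.6
```

Run:
```python
from h import *
from station import ctrl
s=ctrl.sense();print(s["tool_pos"],s["eef_rot"],s["opening"],s["contact_force"])
t=ctrl.get_image("top");sd=ctrl.get_image("side");w=ctrl.get_image("wrist")
for n,d in (("t4",t),("s4",sd),("w4",w)): np.savez(n+".npz",**d)
for n,d in (("top",t),("side",sd)): print(n,"tip",proj(d,(519.4,202.7,177)),"handle",proj(d,(519.4,202.7,332)))
print("wrist tip",proj(w,(519.4,202.7,177),True))
c=sd["color"][:,:,::-1]; a=cv2.resize(c[60:240,130:310],(400,400),interpolation=cv2.INTER_CUBIC)
b=cv2.resize(w["color"][100:300,158:358,::-1],(400,400),interpolation=cv2.INTER_NEAREST)
cv2.imwrite("pics/c4.png",np.hstack([a,b]))
```

```text
[519.40085309 202.7341334  511.68629208] [ 1.79831361e+02 -5.98995325e-02  9.00022276e+01] 23.645169770203008 [-0.06430833 -0.092192   -0.74078144]
top tip [144.35168858 209.69863943] handle [124.98331343 206.12855732]
side tip [205.1174401  133.69107827] handle [200.68886896  81.96704474]
wrist tip [259.36974773 179.86456871]
```

View pics/c4.png

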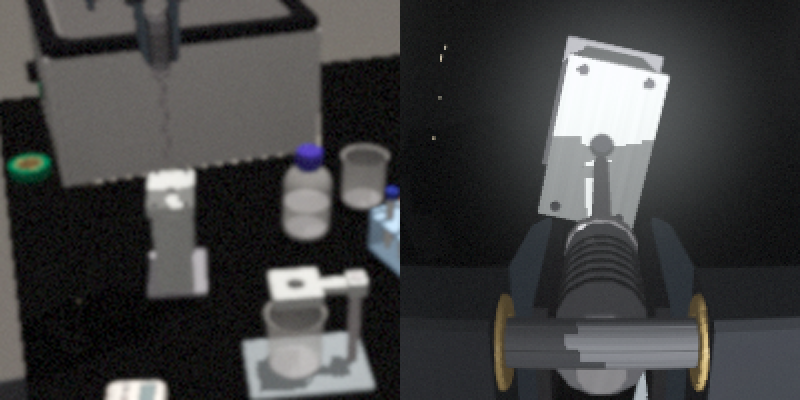

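Both views show the probe hanging upright and on the tool axis. The tip is at about px (205,132) in the side view and (258.5,180) in the wrist view, as predicted. I'll carry it over the guide, staying above it.

Emit:
drive_tool(steps=[0,0,0,-20,8,0,-1,0,0,0,-50,20,0,-1,0,0,0,-85,34,0,-1,0,0,0,-120,48,0,-1,0,0,0,-155,62,0,-1,0,0,0,-190,77,0,-1,0,0,0,-220,89,0,-1,0,0,0,-238,96,0,-1,0,0,0,-246,99,0,-1,0,0,0,-246,99,0,-1])

```text
time_s: 13.55
tool_pos: [618.4, -43.5, 509.0]
eef_rot: [-179.9, -0.0, 90.0]
contact_force: [-0.6, 0.0, -0.9]
opening: 23.3
```

Emit:
drive_tool(steps=[0,0,0,0,0,10,-1,0,0,0,0,0,20,-1,0,0,0,0,0,25,-1,0,0,0,0,0,28,-1,0,0,0,0,0,28,-1,0,0,0,0,0,28,-1,0,0,0,0,0,28,-1,0,0,0,0,0,28,-1,0,0,0,0,0,28,-1,0,0,0,0,0,28,-1])

```text
time_s: 14.55
tool_pos: [618.4, -43.3, 481.8]
eef_rot: [180.0, 0.0, 90.0]
contact_force: [-0.6, -0.0, -1.6]
opening: 23.3
```

Run:
```python
from h import *
from station import ctrl
s=ctrl.sense();print(s["tool_pos"],s["eef_rot"],s["opening"],s["contact_force"])
p=np.array(s["tool_pos"]);tip=p-[0,0,334.5]
t=ctrl.get_image("top");sd=ctrl.get_image("side");w=ctrl.get_image("wrist")
for n,d in (("t5",t),("s5",sd),("w5",w)): np.savez(n+".npz",**d)
for n,d,f in (("side",sd,0),("wrist",w,1)): print(n,"tip",proj(d,tip,f),"axis at 130",proj(d,[*p[:2],130],f))
c=sd["color"][:,:,::-1]; a=cv2.resize(c[140:240,215:315],(400,400),interpolation=cv2.INTER_NEAREST)
b=cv2.resize(w["color"][130:230,210:310,::-1],(400,400),interpolation=cv2.INTER_NEAREST)
cv2.imwrite("pics/c5.png",np.hstack([a,b]))
```

```text
[618.38998616 -43.30890581 481.8458359 ] [1.79990967e+02 1.28108820e-03 8.99976729e+01] 23.278001295536974 [-0.60958576 -0.02302019 -1.57970388]
side tip [262.68647404 181.70607828] axis at 130 [262.63334059 187.27365493]
wrist tip [258.911219   179.48112614] axis at 130 [258.87020877 175.85227113]
```

View pics/c5.png

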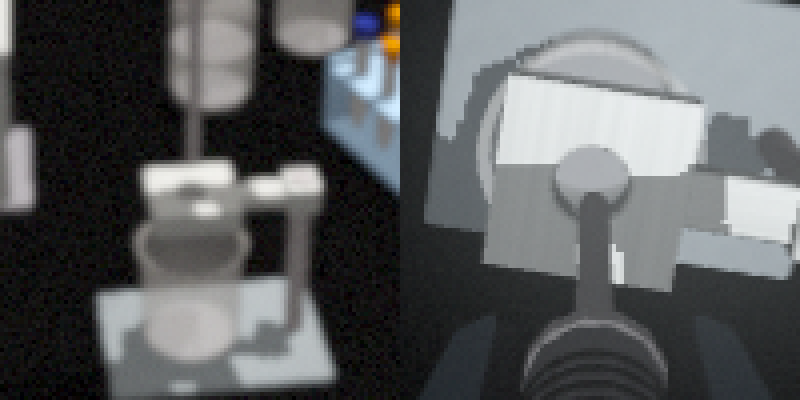

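Wrist view: the hole is centred at about px (258.2,175.2), with the stem end just in front of it at (258.2, ~181). I'll measure the stem axis numerically in both views.

Run:
```python
from h import *
np.set_printoptions(linewidth=200)
w=dict(np.load("w5.npz"));s=dict(np.load("s5.npz"))
gw=cv2.cvtColor(w["color"],cv2.COLOR_RGB2GRAY);gs=cv2.cvtColor(s["color"],cv2.COLOR_RGB2GRAY)
print(gw[164:200,246:272]);print(gs[166:192,256:272])
p=[618.4,-43.3]
for z in (147.3,155,165): print(z,proj(s,[*p,z]),proj(w,[*p,z],True))
```

```text
[[228 231 231 229 226 227 229 228 227 228 227 226 228 231 233 231 229 229 231 233 234 234 232 232 231 231]
 [228 230 230 227 227 227 229 227 227 228 226 226 228 231 232 231 228 228 232 232 234 234 231 232 230 232]
 [228 230 230 227 226 227 228 225 216 207 204 193 194 201 221 221 228 228 231 232 234 232 231 231 230 231]
 [229 230 229 227 226 224 209 204 179 178 177 177 177 178 173 154 190 220 232 232 234 232 231 231 231 231]
 [228 229 228 226 223 205 181 176 176 175 176 175 176 176 175 175 175 184 213 232 234 231 231 230 230 231]
 [229 230 229 223 204 180 175 176 175 175 176 176 174 176 176 176 176 176 185 214 234 231 231 230 230 230]
 [229 230 226 206 180 175 175 176 176 175 175 175 175 175 176 176 176 176 177 184 214 229 230 228 230 230]
 [148 149 142 145 175 174 175 175 176 175 175 175 175 174 175 177 176 177 177 172 177 230 230 229 230 230]
 [145 143 134 165 175 175 175 175 175 175 175 174 175 175 176 176 176 177 176 172 167 212 229 229 229 229]
 [145 142 134 174 175 176 175 176 175 175 175 175 175 175 174 176 176 176 177 176 177 193 229 228 230 228]
 [144 135 129 176 175 175 176 
[... 3977 characters left out ...]
231 227 227 228 230 233 236 238 238 239 238 230]
 [236 236 232 222 211 198 193 196 202 212 220 225 226 227 224 214]
 [224 221 212 193 169 152 144 144 151 167 182 189 193 194 191 182]
 [192 188 175 151 126 116 115 113 123 127 141 155 158 158 158 157]
 [158 155 144 129 113 109 107 107 106 118 135 150 153 150 148 149]
 [147 144 142 132 123 120 118 123 129 133 148 158 153 150 146 148]
 [148 146 146 143 139 137 140 154 174 182 186 187 178 163 149 149]
 [147 147 147 147 144 143 154 182 208 220 221 220 210 188 159 148]]
147.3 [262.68901578 181.71842706] [258.92030707 179.46310491]
155 [262.71295521 179.21118272] [258.94009847 181.19720892]
165 [262.74436623 175.92141865] [258.96721268 183.57525572]
```

The nearly bias-free stem-to-hole offset is about −1 mm in x and +1.2 mm in y, and the wrist and side views agree. Correct by (−1,+1) and start down.

Emit:
drive_tool(steps=[0,0,0,0.5,-0.5,0,-1,0,0,0,1,-1,0,-1,0,0,0,1,-1,5,-1,0,0,0,1,-1,12,-1,0,0,0,1,-1,20,-1,0,0,0,1,-1,28,-1,0,0,0,1,-1,36,-1,0,0,0,1,-1,42,-1,0,0,0,1,-1,42,-1,0,0,0,1,-1,42,-1])

```text
time_s: 15.7
tool_pos: [617.5, -42.3, 439.7]
eef_rot: [-180.0, -0.0, 90.0]
contact_force: [0.5, 0.8, -0.4]
opening: 24.1
```

Run:
```python
from h import *
from station import ctrl
s=ctrl.sense();print(s["tool_pos"],s["eef_rot"],s["opening"],s["contact_force"])
sd=ctrl.get_image("side");w=ctrl.get_image("wrist")
for n,d in (("s6",sd),("w6",w)): np.savez(n+".npz",**d)
c=sd["color"][:,:,::-1]; a=cv2.resize(c[140:240,215:315],(400,400),interpolation=cv2.INTER_NEAREST)
b=cv2.resize(w["color"][130:230,210:310,::-1],(400,400),interpolation=cv2.INTER_NEAREST)
cv2.imwrite("pics/c6.png",np.hstack([a,b]))
print(cv2.cvtColor(w["color"],cv2.COLOR_RGB2GRAY)[140:190:2,244:274])
```

```text
[617.47543734 -42.29864103 439.73972239] [-1.79997449e+02 -1.45137070e-03  8.99988199e+01] 24.135483794676393 [ 0.5331675   0.7554887  -0.36767365]
[[177 177 177 179 179 179 179 179 179 175 173 173 173 171 171 173 172 176
  177 179 181 182 183 183 182 184 184 183 183 184]
 [177 175 149 177 170 162 140 139 135 137 143 143 143 142 147 144 143 145
  143 139 139 144 160 167 174 181 184 184 184 185]
 [144 159 111 134 141 144 140 145 152 158 163 165 165 167 169 168 166 165
  156 159 152 146 145 143 142 145 160 168 178 184]
 [118 132 140 151 169 179 190 194 192 195 198 198 200 200 201 200 199 194
  189 195 196 187 180 175 172 148 135 138 156 160]
 [161 186 193 195 198 200 202 202 202 195 194 195 190 191 192 192 191 190
  195 198 197 197 195 193 192 190 185 177 166 146]
 [198 201 202 194 185 182 183 179 180 181 179 180 179 179 180 180 179 180
  181 181 181 181 184 185 185 191 196 196 192 187]
 [186 182 179 178 177 180 180 180 180 179 179 180 180 180 180 180 181 180
  180 181 180 181 181 181 180 180 181 182 186 191]
 [140 143 155 166 167 179 180 180 180 180 179 180 179 180 180 179 181 181
  1
[... 1473 characters left out ...]
133  98  98 107 148 180
  179 180 180 176 184 235 236 232 233 232 232 233]
 [146 149 148 148 143 148 180 180 180 179 173 112  96  97  97  97  97 111
  163 181 181 180 176 155 143 149 150 149 149 150]
 [146 149 147 140 144 173 178 179 180 179 171  95  97  96  97  96  96 106
  147 179 180 181 180 169 148 143 150 150 150 150]
 [147 147 146 132 138 159 161 163 165 168 160  94  95  97  96  96  97 103
  140 164 161 161 156 154 146 128 146 148 149 149]
 [147 148 143 122 107 149 148 149 150 150 131  95  94  97  96  96  95  99
  116 150 148 145 143 138 118 162 213 231 231 230]
 [147 146 143 122  94 105 134 146 145 144 129  95  96  95  96  94  95  96
  115 145 144 143 137 108 118 181 222 222 149 146]]
```

View pics/c6.png

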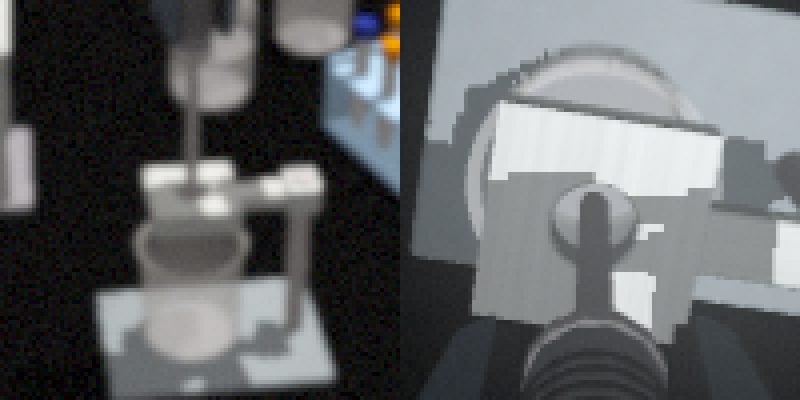

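The stem is in the hole and centred left to right (hole about 258.6, stem about 258.5). Next I'll check fore-and-aft numerically.

Run:
```python
from h import *
np.set_printoptions(linewidth=220)
w=dict(np.load("w6.npz"));s=dict(np.load("s6.npz"))
for z in (110,130): print(z,proj(w,[617.5,-42.3,z],True),proj(s,[617.5,-42.3,z]))
g=cv2.cvtColor(w["color"],cv2.COLOR_RGB2GRAY);print(g[186:206,244:274])
print(cv2.cvtColor(s["color"],cv2.COLOR_RGB2GRAY)[168:196,254:274])
```

```text
110 [258.81750715 180.4599275 ] [262.13220733 193.39980489]
130 [258.87094741 185.27297393] [262.18710712 187.11736385]
[[147 148 143 122 107 149 148 149 150 150 131  95  94  97  96  96  95  99 116 150 148 145 143 138 118 162 213 231 231 230]
 [147 149 143 121  99 125 147 147 147 146 128  94  95  96  95  94  94  97 114 146 144 144 142 125 111 162 214 230 230 229]
 [147 146 143 122  94 105 134 146 145 144 129  95  96  95  96  94  95  96 115 145 144 143 137 108 118 181 222 222 149 146]
 [146 147 143 128 107  96 105 135 144 142 125  93  94  96  95  95  95  98 124 142 141 136 117 102 126 194 221 221 147 146]
 [146 145 144 131 109  96  96 104 134 140 124  95  93  95  95  96  95  95 112 138 134 114 101 100 114 138 147 146 147 146]
 [147 146 144 140 123 109  96  97  98 109 112  94  93  94  93  93  93  95  99 114  99  98 100 104 128 144 146 146 146 146]
 [147 145 144 141 130 108  96  98  96  96  95  92  93  93  93  95  93  93  94  99  98 100 101 120 139 146 147 147 146 145]
 [147 144 143 142 143 128 108  95  96  97  92  93  93  92  92  94  93  93  93 100  99 102 120 134 145 146 147 146 146 1
[... 3105 characters left out ...]
19 138 164 174 163 156 152 148 148]
 [147 147 149 145 137 122 108 104  99 103 112 128 156 181 189 186 177 161 152 149]
 [146 148 145 149 143 135 122 118 114 120 141 169 196 215 222 220 206 177 156 149]
 [146 148 147 148 146 143 139 132 133 141 170 202 222 233 236 233 223 195 166 149]
 [144 146 146 146 148 147 146 144 142 151 170 203 227 237 238 237 230 209 176 152]
 [140 146 146 146 146 147 146 148 145 145 158 189 215 227 229 227 222 206 175 145]
 [137 140 140 141 141 139 139 140 139 137 142 162 183 195 198 195 188 176 152 126]
 [122 129 130 128 124 125 124 127 121 119 122 124 136 147 149 145 139 134 122 114]
 [114 111 114 116 112 111 111 108 107 108 111 111 112 115 115 114 113 113 108 104]]
```

Stem and hole centres agree to about 0.5 mm (wrist rows 186.2 against 186.0, side columns 262.4 against 262.5). I'll lower the last 60 mm.

Emit:
drive_tool(steps=[0,0,0,0,0,5,-1,0,0,0,0,0,13,-1,0,0,0,0,0,22,-1,0,0,0,0,0,31,-1,0,0,0,0,0,40,-1,0,0,0,0,0,48,-1,0,0,0,0,0,54,-1,0,0,0,0,0,58,-1,0,0,0,0,0,60,-1,0,0,0,0,0,60,-1])

```text
time_s: 16.8
tool_pos: [617.4, -42.3, 379.6]
eef_rot: [-180.0, -0.0, 90.0]
contact_force: [-0.3, 0.2, -1.3]
opening: 23.7
```

Emit:
drive_tool(steps=[0,0,0,0,0,0,-1,0,0,0,0,0,0,-1,0,0,0,0,0,0,-1,0,0,0,0,0,0,-1,0,0,0,0,0,0,-1,0,0,0,0,0,0,-1,0,0,0,0,0,0,-1,0,0,0,0,0,0,-1,0,0,0,0,0,0,-1,0,0,0,0,0,0,-1])

```text
time_s: 17.8
tool_pos: [617.4, -42.3, 379.7]
eef_rot: [-180.0, -0.0, 90.0]
contact_force: [-0.3, -0.2, -0.6]
opening: 23.3
```

Run:
```python
from h import *
from station import ctrl
s=ctrl.sense();print(s["tool_pos"],s["eef_rot"],s["opening"],s["contact_force"],abs(s["dq"]).max())
sd=ctrl.get_image("side");w=ctrl.get_image("wrist")
c=sd["color"][:,:,::-1]; a=cv2.resize(c[140:240,215:315],(400,400),interpolation=cv2.INTER_NEAREST)
b=cv2.resize(w["color"][150:250,210:310,::-1],(400,400),interpolation=cv2.INTER_NEAREST)
cv2.imwrite("pics/c7.png",np.hstack([a,b]))
p=s["tool_pos"];print(proj(sd,[p[0],p[1],50]),proj(w,[p[0],p[1],130],True))
```

```text
[617.37520407 -42.29268455 379.72113227] [-1.79998473e+02 -3.61078519e-04  8.99988196e+01] 23.29614893088042 [-0.30212135 -0.23546169 -0.57789139] 0.04600537658791536
[261.92982685 211.4304447 ] [259.19411935 204.41944632]
```

View pics/c7.png

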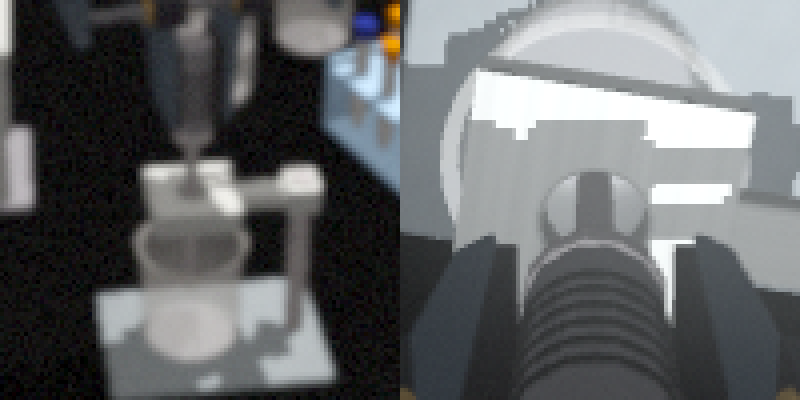

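The stem sits centred in the hole: stem 579–612 and hole 541–650, both centred on 595. There is no contact force. Handing in.

```bash
python3 -c "
from station import ctrl
print(ctrl.hand_in()); s=ctrl.sense(); print(s['time_s'],s['tool_pos'],s['opening'])"
```

```text
the job is handed in; nothing more can be done
None
the job is handed in; nothing more can be done
```

I pressed the three keys in order, large, medium, small, then moved the probe from the dock into the guide hole. I handed the job in at about 18 s of the 67 s allowed, still holding the probe. The hand-in gives no verdict.

- **Keys:** Each key went down about 5.7–6.1 mm by tool height. The force readings were 4.4, 4.7 and 12 N. The 12 N on the small key is higher than the spring's 5 N, probably because the key reached its stop.
- **Final pose:** By tool height the tip is about 50 mm above the worktop, with the tool vertical and still. The fingers are closed on the handle at 23.3 mm.
- **Centring:** The last wrist picture shows stem and hole on the same centre left to right. The last fore-and-aft check, made with the tip 110 mm up, agreed to about 0.5 mm. Before that, the three cameras differed by 2–3 mm on the hole's position, so I corrected by (−1, +1) mm from the seen stem-to-hole offset.
- **Contact:** The force readings while lowering were only noise, about 1 N or less, so the wrist sensor can't by itself rule out a touch under 0.5 N. The pictures show clear space all round the stem.
- **Not checked:** I didn't measure the key travel directly or take a final picture of the timer, petri dish and bottle. The arm always passed high above them.

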